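Press the popped lid shut on the parts carousel

ROBOT

A 6-joint arm with a two-finger parallel gripper is mounted at the origin on the work surface. World frame = base frame: x ahead of the robot, y to its left, z up, the work surface at z = 0. Lengths are in m, angles in rad, forces in N, time in s.
With the tool pointing down it reaches from about 0.3 to 0.825 m from the base axis. Payload 5.4 kg.
Tool frame: the origin (TCP) lies at the very end of the fingers, on their centre line; the grasp point (between the pads) lies 19 mm behind it; z points along the fingers, x is the direction in which the jaws open and shut, and the axes are right-handed (so a half turn about z gives the same grasp; the last joint's range is limited). The gripper opens to 92 mm and grips with 3 to 60 N. Pads are 20 mm wide; open, the fingers measure 128 mm over their backs; the gripper's body (75 mm by 189 mm) begins 69 mm behind the grasp point.
Start: joints at [-1.501, 0.158, 1.597, -0, 1.386, -0.21], TCP at [0.159, -0.553, 0.215] pointing down, gripper open.
Joint ranges: [-2.91, 2.91], [-0.94, 2.29], [0.18, 2.7], [-1.29, 4.43], [0.17, 2.64], [-3, 3]. Speed limits (rad/s): [2.57, 2.57, 3.14, 3.14, 3.14, 3.14].

INTERFACE

Orientations are given as a rotation vector (axis times angle).
In Python, from workcell import bot gives the robot as it stands. Calls block until the motion is done:
- bot.goto(position, orientation): joint-space move of the TCP to a pose.
- bot.line_to(position, rot=None, max_speed=0.15): straight line of the TCP; rot=None keeps the orientation; max_speed is the mean speed in m/s.
- bot.set_joints(angles): joint-space move.
- bot.set_gripper(opening, newtons=None): opening from 0.0 (shut) to 1.0 (fully open); newtons is the grip in N (None keeps the last); returns when the fingers have stopped.
- bot.hold(seconds).
- bot.inverse_kinematics(position, orientation): joint angles nearest the present ones, or None.
- bot.read_camera(name): name is "side" or "top"; returns a dict with "pixels" (420x560x3 uint8, blue, green, red), "fx", "fy", "cx", "cy" (pixels), "k1" (the pictures are not rectified: a ray, as slopes to the right and down, at radius r is drawn at 1 + k1 r^2 times it, then the intrinsics apply), "R" (3x3) and "t" (3): a world point X has camera coordinates R X + t. Camera axes: x right, y down, z forward; pixel columns grow to the right and rows downward; lengths in m; the calibration is good to about 2 mm. A picture is of the moment at which its call begins. There is no depth.
A pose or a line that the arm cannot do raises bot.MotionError and nothing moves.
- bot.job_done(): hands the job in, once; it reports no verdict.
Readings, each from a call of its own:
- bot.current_clock(): time.
- bot.current_joints(): joint angles.
- bot.current_joint_vel(): joint speeds.
- bot.current_effort(): joint torques, N m.
- bot.current_ee_pos(): TCP position.
- bot.current_tool_rot(): TCP orientation.
- bot.current_contact_force(): force on the tool from outside, world axes, zero at the start.
- bot.current_ft_torque(): the same for the moment, N m.
- bot.current_opening(): opening from 0.0 (shut) to 1.0 (fully open).
Only numpy, scipy, OpenCV 4.12 (cv2) and the standard library are available. Lean on these libraries where they do the work, as an engineer would, in place of code of your own. Each camera call takes 0.05 s, during which the arm holds its last target.

TASK

On the carousel of clear tubs, the red lid has popped up: press it gently down with your fingertips until the red tub is fully shut, then draw the hand away. Do not turn the carousel or pull the lid up, leave all the other tubs untouched (the yellow lid is also up and is meant to stay up), and do not disturb the house, the pot and its lid, the tray or the separator.

Things in the scene. Friction and masses are not known exactly. Their poses are not given: they have to be found in the camera images.
- carousel_base: white foot of the carousel, fixed to the counter; origin at the centre of its underside, on the upright turning axis. On it turns a white deck, 236 mm across, top at z = 30 mm, with six clear tubs evenly spaced, their axes 85 mm from the turning axis, and a grey knob in the middle, top at z = 106 mm
- carousel (a joint): angle of the deck, rad, anticlockwise from above; at 0 the red tub lies towards +x of the foot. From there the lids are, anticlockwise from above: red, white, yellow, green, black, blue. About 1.5 N sideways at a tub turns the deck
- deck_rim (a point): point on the deck 110 mm from the axis, beside the red tub's outer side, at z = 30 mm
- lid_red (a joint): how far the red lid is pressed down, m: 0 = 10 mm proud of its tub, 0.010 = fully home on the tub rim, negative = pulled up. Starts between 0 and 0.003. Friction resists with about 4.5 N all the way (no spring, stays where left). From 0.007 on it counts as shut. More than 30 N would crack the tub
- lid_red_top (a point): centre of the red lid's flat top, at z = 118 mm minus the joint value (108 mm when home), and lower while the foam pad is pressed
- tub_red: clear round tub under the red lid, 50 mm across, 60 mm tall (all six alike; every lid is a flat disc 54 mm across, 8 mm thick); origin at the centre of its underside, on a black foam pad 10 mm thick on the deck. The pad yields about 1 mm per 3 N when the tub is pressed (up to 9 mm) and springs back
- lid_yellow (a joint): the same for the yellow lid, which also stands proud and stays so
- lid_yellow_top (a point): centre of the yellow lid's flat top
- tub_yellow: clear tub under the yellow lid; origin at the centre of its underside
- tub_white: clear tub with its white lid, shut, lid top at z = 108 mm; origin at the centre of the tub's underside
- tub_green: clear tub with its green lid, shut, lid top at z = 108 mm; origin at the centre of the tub's underside
- tub_black: clear tub with its black lid, shut, lid top at z = 108 mm; origin at the centre of the tub's underside
- tub_blue: clear tub with its blue lid, shut, lid top at z = 108 mm; origin at the centre of the tub's underside
- house: blue half-finished house model, loose, on a grey plate 130 x 150 mm, 115 mm tall; origin at the centre of its underside
- pot: white ceramic pot, loose, about 100 mm across and 85 mm tall, with two black loop handles at its sides, about 160 mm overall; origin at the centre of its underside
- pot_lid: loose wooden lid on the pot, 108 mm across, 9 mm thick, with a round knob, top 33 mm above its underside; origin at the centre of its underside
- tray: teal tray with compartments, loose, 100 x 160 x 22 mm; origin at the centre of its underside
- separator: grey brick separator, a small loose lever 81 mm long (along its x), 22 mm wide, 14 mm high; origin on its underside, close to the middle
Not all that is in view belongs to the job. Leave any pink look-alike of the carousel_base alone.

How it is judged:
By the outcome, as a careful person would: the job done as asked, in the order asked, and still so for the second after the job is handed in, with the robot touching nothing.
It also fails if it takes over 32 s, if anything falls off the work surface, if the arm or the gripper's body presses on something with over 40 N, if the wrist force passes 120 N, or if a joint passes its speed limit or range.

## Working session

There is one attempt and no reset: what is moved stays moved. The work goes in short steps, each a Python script; the robot and the scene stay as the last script left them, time stands still between calls to the robot, and variables do not carry over. Pictures are saved under pics/ and viewed, and the job is handed in when it is done.

```bash
mkdir -p pics; ls; python3 - <<'E'
from workcell import bot
import cv2
for n in("side","top"):
    c=bot.read_camera(n); cv2.imwrite(f"pics/{n}0.png",c["pixels"]); print(n,{k:v for k,v in c.items() if k!="pixels"})
print(bot.current_clock(),bot.current_tool_rot(),bot.current_opening())
E
```

```text
pics
side {'fx': 431.9059973359256, 'fy': 431.9059973359256, 'cx': 284.20419965204087, 'cy': 203.09672813512123, 'k1': 0.04714521812202172, 'R': array([[ 0.99834531, -0.0561222 ,  0.01252797],
       [-0.0343061 , -0.75614357, -0.65350592],
       [ 0.04614913,  0.65199478, -0.75681772]]), 't': array([-0.49891357,  0.10401379,  1.36685371])}
top {'fx': 524.2858152275779, 'fy': 524.2858152275779, 'cx': 279.1393251296114, 'cy': 208.81589964140903, 'k1': -0.005321030925880647, 'R': array([[-0.00706116, -0.99974202, -0.02158779],
       [-0.99585669,  0.00898773, -0.09049126],
       [ 0.09066194,  0.02085938, -0.99566325]]), 't': array([0.05483333, 0.50867542, 1.43224796])}
0.1 [-2.50848174e+00  1.88921271e+00  1.72615565e-03] 1.0012061051139494
```

View pics/side0.png

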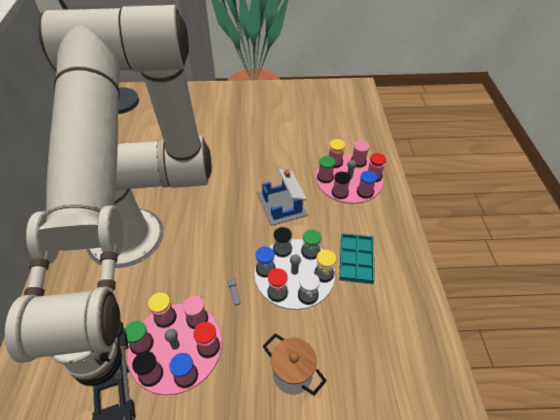

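View pics/top0.png

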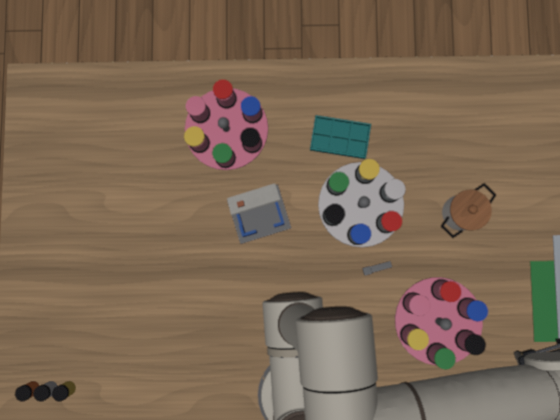

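The side view shows the white carousel at about (295,272) and its red lid at (278,278). In the top view they are at (361,203) and (391,222). Both pink look-alikes are separate. Next I'll locate the lids and fit a model to both views.

```bash
cat > h.py <<'E'
import numpy as np, cv2
from workcell import bot
def proj(c,X):
    p=np.asarray(X)@c["R"].T+c["t"]; s=p[:,:2]/p[:,2:]
    s=s*(1+c["k1"]*(s**2).sum(1,keepdims=True))
    return s*[c["fx"],c["fy"]]+[c["cx"],c["cy"]]
def back(c,uv,z):
    K=np.array([[c["fx"],0,c["cx"]],[0,c["fy"],c["cy"]],[0,0,1]])
    s=cv2.undistortPoints(np.array([[uv]],float),K,np.array([c["k1"],0,0,0]))[0,0]
    d=c["R"].T@np.array([*s,1]); o=-c["R"].T@c["t"]
    return o+d*(z-o[2])/d[2]
E
python3 - <<'E'
from h import *
from scipy.optimize import least_squares
rng={"red":[(0,8),(172,180)],"yellow":[(22,32)],"green":[(50,75)],"blue":[(105,125)]}
order=["red","white","yellow","green","black","blue"]
win={"side":(248,225,345,312),"top":(315,155,410,250)}
obs=[];cams={}
for n in win:
    c=bot.read_camera(n);cams[n]=c
    x0,y0,x1,y1=win[n]; im=c["pixels"]; hsv=cv2.cvtColor(im,cv2.COLOR_BGR2HSV)
    for k,rs in rng.items():
        m=np.zeros(im.shape[:2],np.uint8)
        for a,b in rs: m|=cv2.inRange(hsv,(a,140,110),(b,255,255))
        w=np.zeros_like(m); w[y0:y1,x0:x1]=m[y0:y1,x0:x1]
        N,l,st,ce=cv2.connectedComponentsWithStats(w); i=1+np.argmax(st[1:,4])
        print(n,k,st[i],ce[i],"other",sorted(st[1:,4])[-2:-1]); obs.append((n,k,ce[i]))
        zc=.116 if k in("red","yellow") else .107
        print("   ",back(c,ce[i],zc))
    cv2.imwrite(f"pics/{n}_z.png",cv2.resize(im[y0:y1,x0:x1],None,fx=6,fy=6,interpolation=cv2.INTER_CUBIC))
def f(p):
    r=[]
    for n,k,uv in obs:
        a=p[2]+order.index(k)*np.pi/3
        zc=(.1145 if k in("red","yellow") else .106)
        r+=list(proj(cams[n],[[p[0]+.085*np.cos(a),p[1]+.085*np.sin(a),zc]])[0]-uv)
    return np.array(r)
for sel in ("both","side","top"):
    o2=obs
    if sel!="both": obs=[o for o in o2 if o[0]==sel]
    s=least_squares(f,[.49,-.11,-2.5],loss="soft_l1"); s=min((least_squares(f,[.5,-.1,a]) for a in np.arange(-3,3,1)),key=lambda q:q.cost)
    p=s.x;print(sel,p,"res px",np.abs(s.fun).max(),"red",p[0]+.085*np.cos(p[2]),p[1]+.085*np.sin(p[2]),"yel",p[0]+.085*np.cos(p[2]+2.094),p[1]+.085*np.sin(p[2]+2.094)); print(f(p).round(1))
    obs=o2
E
```

```text
side red [267 268  20  19 275] [276.90909091 276.77454545] other []
    [ 0.46540267 -0.24135855  0.116     ]
side yellow [316 250  20  17 254] [325.98425197 257.83858268] other []
    [ 0.60229812 -0.18826583  0.116     ]
side green [304 230  16  14 184] [311.63586957 236.67934783] other []
    [ 0.57124848 -0.10844184  0.107     ]
side blue [256 247  19  16 235] [264.65957447 254.5106383 ] other []
    [ 0.43488983 -0.163334    0.107     ]
top red [382 212  20  19 311] [391.32797428 221.02893891] other []
    [ 0.46639733 -0.24083432  0.116     ]
top yellow [359 160  19  19 287] [368.59930314 168.7630662 ] other []
    [ 0.60351007 -0.18537993  0.116     ]Traceback (most recent call last):
  File "<stdin>", line 14, in <module>
    return _wrapfunc(a, 'argmax', axis=axis, out=out, **kwds)
    return bound(*args, **kwds)
ValueError: attempt to get argmax of an empty sequence
```

```bash
cat > fit.py <<'E'
from h import *
from scipy.optimize import least_squares
rng={"red":[(0,8),(172,180)],"yellow":[(22,32)],"green":[(45,85)],"blue":[(105,125)]}
order=["red","white","yellow","green","black","blue"]
win={"side":(248,225,345,312),"top":(315,155,410,250)}
def fit(tag,zr=.1145):
    obs=[];cams={}
    for n in win:
        c=bot.read_camera(n);cams[n]=c
        x0,y0,x1,y1=win[n]; im=c["pixels"]; hsv=cv2.cvtColor(im,cv2.COLOR_BGR2HSV)
        for k,rs in rng.items():
            m=np.zeros(im.shape[:2],np.uint8)
            for a,b in rs: m|=cv2.inRange(hsv,(a,120,70),(b,255,255))
            w=np.zeros_like(m); w[y0:y1,x0:x1]=m[y0:y1,x0:x1]
            N,l,st,ce=cv2.connectedComponentsWithStats(w)
            if N<2: print("none",n,k); continue
            i=1+np.argmax(st[1:,4]); obs.append((n,k,ce[i])); print(n,k,st[i],ce[i].round(1))
        cv2.imwrite(f"pics/{n}_{tag}.png",cv2.resize(im[y0:y1,x0:x1],None,fx=6,fy=6,interpolation=cv2.INTER_CUBIC))
    for sel in (("side","top"),("side",),("top",)):
        o=[q for q in obs if q[0] in sel]
        def f(p):
            r=[]
            for n,k,uv in o:
                a=p[2]+order.index(k)*np.pi/3
                zc={"red":zr,"yellow":.1145}.get(k,.106)
                r+=list(proj(cams[n],[[p[0]+.085*np.cos(a),p[1]+.085*np.sin(a),zc]])[0]-uv)
            return np.array(r)
        s=min((least_squares(f,[.5,-.1,a]) for a in np.arange(-3,3,1)),key=lambda q:q.cost); p=s.x
        print(sel,p.round(4),"red",p[0]+.085*np.cos(p[2]),p[1]+.085*np.sin(p[2])); print(f(p).round(1))
E
python3 -c "
from fit import *
fit('z')"
```

```text
side red [267 268  20  19 283] [276.9 276.8]
side yellow [316 250  20  17 261] [325.9 257.8]
side green [303 230  18  15 202] [311.7 237. ]
side blue [256 247  19  17 251] [264.7 254.6]
top red [381 211  22  21 340] [391.4 221. ]
top yellow [359 159  20  20 315] [368.6 168.6]
top green [329 173  19  18 254] [338.4 181.7]
top blue [351 224  20  20 310] [360.  233.4]
('side', 'top') [ 0.519  -0.1741 -2.2403] red 0.46627405992740506 -0.24073817888176607
[ 0.4  0.1  0.3 -0.2  0.1 -0.4 -0.1 -0.4 -0.2  0.1  0.3  0.4  0.1 -0.1
  0.4  0.2]
('side',) [ 0.5185 -0.1748  4.0393] red 0.46552630640646014 -0.2412188734853845
[ 0.1  0.2  0.1  0.1  0.  -0.1 -0.2 -0.2]
('top',) [ 0.5195 -0.1737  4.0453] red 0.46686948520673477 -0.24047167691830723
[-0.3 -0.1  0.1  0.2 -0.1 -0.2  0.3  0. ]
```

The two views agree to about 1.3 mm, and residuals are under 0.5 px. The red lid is at (0.466, -0.241). I'll shut the fingers and go above it.

```bash
python3 - <<'E'
from h import *
from scipy.spatial.transform import Rotation as R
rot=bot.current_tool_rot(); M=R.from_rotvec(rot).as_matrix(); print(M.round(3))
yaw=np.arctan2(M[1,0],M[0,0])
rot=(R.from_euler('z',yaw)*R.from_euler('x',np.pi)).as_rotvec()
bot.set_gripper(0.0)
bot.goto([.4663,-.2407,.20],rot)
bot.line_to([.4663,-.2407,.140],max_speed=.08)
bot.hold(.3)
print(bot.current_ee_pos(),bot.current_tool_rot(),bot.current_opening(),bot.current_contact_force(),bot.current_clock())
for n in("side","top"):
    c=bot.read_camera(n); x,y=(200,150) if n=="side" else (280,110)
    cv2.imwrite(f"pics/{n}1.png",cv2.resize(c["pixels"][y:y+190,x:x+220],None,fx=3,fy=3))
E
```

```text
[[ 0.276 -0.961 -0.   ]
 [-0.961 -0.276  0.001]
 [-0.001 -0.    -1.   ]]
[ 0.46651081 -0.24086794  0.14041706] [ 2.50945463e+00 -1.88999312e+00  1.21874681e-03] 0.003991618014323966 [-0.1709578  -0.58852689  0.45242336] 4.4583
```

View pics/side1.png

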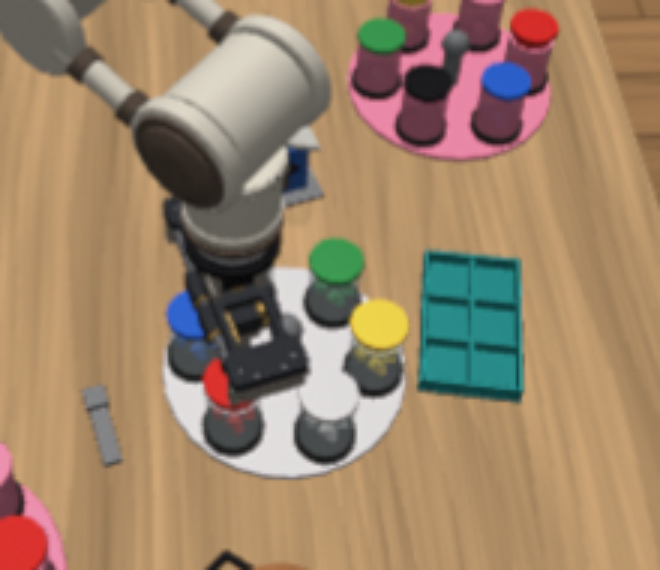

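View pics/top1.png

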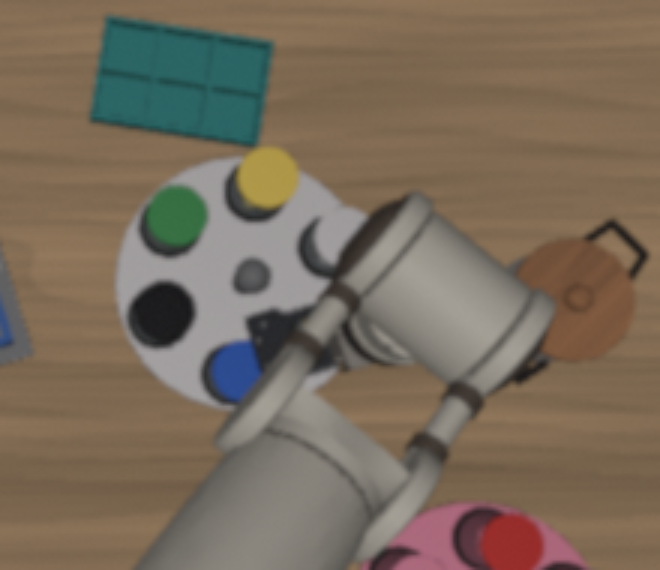

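Carousel unchanged: the red lid is still at crop (232,383) in the side view. The gripper body's near end, which is well above the tubs, covers the fingertips at about (265,370). The view is blocked, so I'll press down in small steps guided by force.

```bash
python3 - <<'E'
from h import *
f0=np.mean([bot.current_contact_force() for _ in range(5)],0); print(f0)
bot.line_to([.4663,-.2407,.121],max_speed=.04)
z=.121
hist=[]
while z>.1025:
    z-=.001
    bot.line_to([.4663,-.2407,z],max_speed=.01); bot.hold(.08)
    F=[]
    for _ in range(4): F.append(bot.current_contact_force()); bot.hold(.02)
    F=np.mean(F,0)-f0; p=bot.current_ee_pos()
    print(round(z,4),p.round(4),F.round(2),round(bot.current_clock(),2))
    if F[2]>11 or np.hypot(F[0],F[1])>3: break
    if bot.current_clock()>21: break
E
```

```text
[-0.64758954 -1.04695375  0.33879902]
0.12 [ 0.4664 -0.2407  0.1201] [ 0.38  1.23 -0.03] 5.58
0.119 [ 0.4663 -0.2407  0.119 ] [ 0.21  0.97 -0.61] 5.98
0.118 [ 0.4663 -0.2407  0.118 ] [ 0.79  0.98 -0.43] 6.38
0.117 [ 0.4664 -0.2408  0.1172] [0.84 0.73 0.28] 6.78
0.116 [ 0.4665 -0.2408  0.1163] [0.26 1.22 3.1 ] 7.18
0.115 [ 0.4665 -0.2408  0.1152] [0.85 0.95 3.68] 7.58
0.114 [ 0.4664 -0.2408  0.1141] [1.17 0.5  3.94] 7.98
0.113 [ 0.4664 -0.2408  0.113 ] [1.29 0.82 3.27] 8.38
0.112 [ 0.4663 -0.2407  0.112 ] [1.48 0.09 3.69] 8.78
0.111 [ 0.4663 -0.2407  0.111 ] [ 1.78 -0.1   3.3 ] 9.18
0.11 [ 0.4663 -0.2407  0.11  ] [0.95 0.04 3.34] 9.58
0.109 [ 0.4663 -0.2407  0.109 ] [0.86 0.39 3.5 ] 9.98
0.108 [ 0.4663 -0.2407  0.108 ] [1.05 0.4  3.36] 10.38
0.107 [ 0.4663 -0.2407  0.107 ] [1.16 0.83 4.43] 10.78
0.106 [ 0.4663 -0.2407  0.1063] [0.01 1.32 6.01] 11.18
0.105 [ 0.4665 -0.2408  0.1057] [-0.76  1.87  8.49] 11.58
0.104 [ 0.4667 -0.241   0.1051] [-0.73  1.73 10.1 ] 11.98
0.103 [ 0.4669 -0.2412  0.1045] [-1.35  2.17 11.65] 12.38
```

The force trace fits the model: contact at about 117 mm, steady sliding at about 3.5–4 N, then a ~3 N/mm rise once the lid is home. Now I'll retract and check.

```bash
python3 - <<'E'
from fit import *
bot.line_to([.4663,-.2407,.112],max_speed=.02)
bot.line_to([.4663,-.2407,.215],max_speed=.1)
bot.set_joints([-1.501,0.158,1.597,0,1.386,-0.21])
bot.hold(.3)
fit('end',.106)
for n in("side","top"): cv2.imwrite(f"pics/{n}2.png",bot.read_camera(n)["pixels"])
print(bot.current_clock(),bot.current_contact_force())
a,b=[cv2.imread(f"pics/{x}.png") for x in("side_z","side_end")]
cv2.imwrite("pics/cmp.png",cv2.resize(np.hstack([a,b]),(800,360)))
E
```

```text
side red [267 270  20  19 292] [276.9 278.8]
side yellow [316 250  20  17 261] [325.8 257.7]
side green [303 230  18  15 201] [311.4 236.9]
side blue [256 247  19  17 253] [264.8 254.7]
top red [381 212  21  20 330] [390.7 221.2]
top yellow [359 159  20  21 315] [368.5 168.7]
top green [329 173  19  18 256] [338.2 181.9]
top blue [351 224  20  20 312] [360.1 233.5]
('side', 'top') [ 0.5189 -0.1742  4.0475] red 0.46643463003648505 -0.24105613042004004
[ 0.4 -0.2  0.3 -0.2  0.2 -0.3 -0.2 -0.4 -0.   0.1  0.3  0.4  0.2 -0.
  0.4  0.2]
('side',) [ 0.5184 -0.175  -2.2375] red 0.46579288156152754 -0.24184653761021158
[ 0.1  0.1  0.1  0.1  0.  -0.1 -0.3 -0.1]
('top',) [ 0.5193 -0.1736 -2.2345] red 0.46694428212209216 -0.24058203831574626
[-0.2 -0.1  0.   0.2 -0.  -0.2  0.2  0.1]
16.275 [-0.0867491  -0.00613201  0.33692843]
```

View pics/cmp.png

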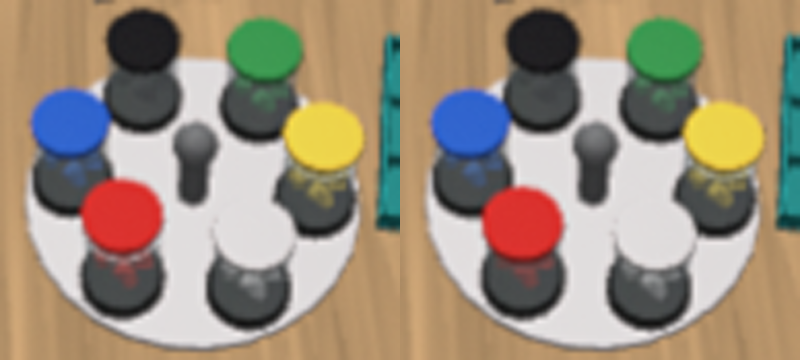

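View pics/side2.png

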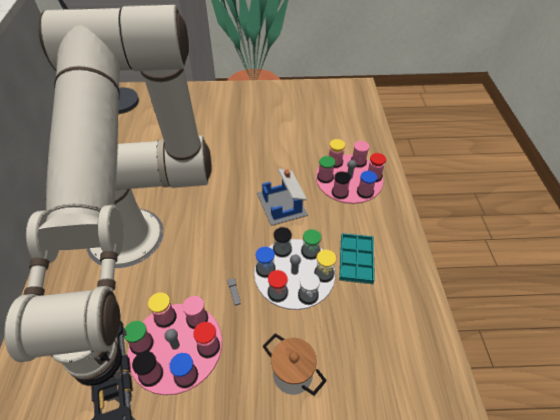

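The red lid's centre dropped from row 276.8 to 278.8, about 9 mm, and it now sits flush on its tub. The yellow lid is still up, the other lids moved no more than 0.3 px, and nothing else has moved. Handing in.

```bash
python3 -c "
from workcell import bot
bot.job_done()"
```

```text
the job is handed in; nothing more can be done
```

The red tub is shut. I pressed its lid straight down with closed fingertips, backed the hand away to its start pose, and handed the job in about 16 s into the 32 s limit.

- **Press force:** The fingers met the lid at about z = 117 mm. It slid with a steady 3.5–4 N, then the force rose to a peak of about 12 N as the lid seated and the foam pad compressed, well under the 30 N limit. The sideways force reading stayed under about 2.6 N. That is above the roughly 1.5 N that can turn the deck, but part of it is sensor drift, which was already about 1.3 N before contact.
- **Red lid:** The final pictures show it about 9 mm lower than before and sitting flush on its tub.
- **Carousel and other tubs:** The fitted deck angle went from −2.240 to −2.236 rad, which is within measurement noise. The other tracked lids (yellow, green, blue) moved no more than 0.3 px, and yellow is still up. White and black I checked only by eye.
- **Everything else:** The house, pot and lid, tray and separator look unmoved in the final side picture; I compared them by eye only.

No check failed. The two cameras disagreed by about 1.3 mm on where the red lid was, which is within their calibration.

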